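# Make up two fly-tying starter kits

## Task

Make up the two starter kits. In the tray with three pockets stand the big thread spool in its large end pocket, the brass hair stacker in its middle pocket and the bead jar in its other end pocket; in the tray with two pockets stand the steel vise chuck in the large pocket and the small thread spool in the small pocket. Everything ends upright on its pocket's floor, and the green varnish bottle stays where it stands.

Things in the scene. Friction and masses are not known exactly. Their poses are not given: they have to be found in the camera images.
- big_spool: big thread spool: upright cylinder, aluminium end flanges and grey winding, 48 mm diameter, 50 mm tall, about 90 g; can be gripped as a plain 48 mm cylinder; origin at the centre of its underside, z up along its axis; round, so its yaw means nothing; loose, standing upright on the counter at the start
- small_spool: small thread spool: same make as the big one, 34 mm diameter, 42 mm tall, about 40 g; can be gripped as a plain 34 mm cylinder; origin at the centre of its underside, z up along its axis; round, so its yaw means nothing; loose, standing upright on the counter at the start
- stacker: brass hair stacker: foot 34 mm diameter and 18 mm high, above it a tube 24 mm diameter up to 60 mm height, about 110 g; origin at the centre of its underside, z up along its axis; round, so its yaw means nothing; loose, standing upright on the counter at the start
- chuck: steel vise chuck: dark foot disc 48 mm diameter and 12 mm high, above it a bright shank 22 mm diameter up to 44 mm height, then a cone narrowing to 8 mm at 64 mm height, about 160 g; origin at the centre of its underside, z up along its axis; round, so its yaw means nothing; loose, standing upright on the counter at the start
- jar: bead jar: clear jar of brass beads (one rigid body) with a flat white cap, 36 mm diameter all the way up, 46 mm tall, about 60 g; origin at the centre of its underside, z up along its axis; round, so its yaw means nothing; loose, standing upright on the counter at the start
- tray_three: fixed black tray, 190 mm along own y, 70 in x, 10 high; origin under its centre, z up; own +y within 0.3 rad of world +y. Pocket floors (grey) 3 mm above the counter; walls and dividers 3 thick, 7 above the floors. Three pockets, 64 mm wide in x, at x = 0: large (78 long), centre y = +53; middle (50 long), y = -14; other end (50 long), y = -67.
- tray_two: fixed black tray, 137 mm along own y, 70 in x, 10 high; origin under its centre, z up; own +y within 0.3 rad of world +y. Pocket floors (grey) 3 mm above the counter; walls and dividers 3 thick, 7 above the floors. Two pockets, 64 mm wide in x, at x = 0: large (78 long), centre y = +26.5; small (50 long), y = -40.5.
- bottle: bystander: green glass varnish bottle, body 28 mm diameter and 36 mm high, narrow black cap 16 mm diameter up to 60 mm height; loose, standing among the stock; must not be moved; origin at the centre of its underside
Things that resemble listed ones, but are neither listed nor needed, are in the scene too. Leave any blue look-alike of the stacker alone.

How it is judged (in metres and radians):
At the end, for the whole second after the job is handed in: Each of the five things is upright (tilt under 0.12 rad), at rest, on the floor of its own pocket (underside under 6 mm above the counter), its centre within 15.5 mm of the pocket's along each tray axis (true of anything wholly inside); the bottle is upright within 15 mm of its start (x of big_spool in the frame of tray_three between -0.0155 and 0.0155 m and y of big_spool in the frame of tray_three between 0.0375 and 0.0685 m and z of big_spool in the frame of tray_three between 0 and 0.006 m and angle between each of big_spool, stacker, jar, chuck, small_spool, bottle's own z axis and vertical below 0.12 rad and linear speed of each of big_spool, stacker, jar, chuck, small_spool below 0.02 m/s and angular speed of each of big_spool, stacker, jar, chuck, small_spool below 0.3 rad/s and x of stacker in the frame of tray_three between -0.0155 and 0.0155 m and y of stacker in the frame of tray_three between -0.0295 and 0.0015 m and z of stacker in the frame of tray_three between 0 and 0.006 m and x of jar in the frame of tray_three between -0.0155 and 0.0155 m and y of jar in the frame of tray_three between -0.0825 and -0.0515 m and z of jar in the frame of tray_three between 0 and 0.006 m and x of chuck in the frame of tray_two between -0.0155 and 0.0155 m and y of chuck in the frame of tray_two between 0.011 and 0.042 m and z of chuck in the frame of tray_two between 0 and 0.006 m and x of small_spool in the frame of tray_two between -0.0155 and 0.0155 m and y of small_spool in the frame of tray_two between -0.056 and -0.025 m and z of small_spool in the frame of tray_two between 0 and 0.006 m and distance of bottle from where it was at the start of the episode below 0.015 m); the robot touches nothing.
It fails at once if the varnish bottle is shoved or lifted more than 25 mm or knocked over (distance of bottle from where it was at the start of the episode above 0.025 m or angle between bottle's own z axis and vertical above 0.5 rad).
It also fails if it takes over 115 s, if anything falls off the work surface, if the arm or the gripper's body presses on something with over 40 N, if the wrist force passes 120 N, or if a joint passes its speed limit or range.

## Robot

A 6-joint arm with a two-finger parallel gripper is mounted at the origin on the work surface. World frame = base frame: x ahead of the robot, y to its left, z up, the work surface at z = 0. Lengths are in m, angles in degrees, forces in N, time in s.
With the tool pointing down it reaches from about 0.3 to 0.75 m from the base axis. Payload 8.5 kg.
Tool frame: the origin (TCP) lies midway between the tips of the shut fingers; the grasp point (between the pads) lies 19 mm behind it; z points along the fingers, y is the direction in which the jaws open and shut (so a half turn about z gives the same grasp; the last joint's range is limited). The gripper opens to 85 mm and grips with 20 to 120 N. Pads are 22 mm wide; open, the fingers measure 114 mm over their backs; the gripper's body (76 mm by 85 mm) begins 54 mm behind the grasp point. The pads swing forward as they close: fully open they stand 13 mm farther back than shut.
Start: joints at [60.487, 21.807, 74.336, -0, 83.858, -12.336], TCP at [0.162, 0.525, 0.231] pointing down, gripper open.
Joint ranges: [-178.18, 178.18], [-50.72, 133.34], [12.68, 142.11], [-81.47, 261.47], [9.98, 163.14], [-165.26, 165.26]. Speed limits (degrees/s): [136.94, 136.94, 180, 180, 180, 180].

## Interface

Orientations are given as a 3x3 rotation matrix whose columns are the frame's x, y, z axes.
In Python, from rig import env, viewer, ticket gives the robot as it stands. The module is installed in compiled form; this text tells all that it offers.
- The arm moves only by the shell command python3 -m pendant 'ROWS' [FORCE]. ROWS is JSON, a list of rows, each a list of 3 entries, a list of its own where there are three numbers: the shift along the world's x, y, z in mm, then the turn about the world's z in rad, then the opening, from -1 (shut) to 1 (fully open). A call has 1 to 12 rows; each row shifts and turns the pose as measured when the row begins; what a row does not reach is not made up. A row lasts 1/8 s, in which the tool goes at most 62.5 mm and 10.7 degrees, less where a joint would pass 70% of its speed; a pose out of reach is approached as far as the arm can. A call with a gripper value outside its range is refused whole. The fingers move at their own pace and stop on an object; FORCE is the grip in N (left out, the last holds). Time passes only in rows, so rows that do not move let the fingers close. It gives the time, the measured TCP pose, the force and the opening at its end, in the units of the state.
- env.observe(): the state, without advancing time (a new reading comes with each control period).
- viewer.get_image(name): name is "scene" or "side" or "wrist"; returns (picture, depth): 480x640x3 uint8, red, green, blue; 480x640 float32, m along the optical axis (not along the pixel's ray), 0 where there is no reading.
- viewer.camera_params(name): a dict with "fx", "fy", "cx", "cy" (pixels), "rvec" (rotation vector, rad) and "tvec" (3), from world to camera coordinates, as OpenCV has them; the wrist camera has in their place "T_tool_cam" (4x4, takes a point from camera to tool coordinates, whose origin is the TCP and whose axes are the flange's). Camera axes: x right, y down, z forward; pixel columns grow to the right and rows downward; lengths in m; the calibration is good to about 2 mm. A picture is of the moment at which its call begins: read the wrist's pose just before it. camera_params takes no time and is no camera call.
- ticket.close_job(): hands the job in, once; it reports no verdict.
The state is a dict: "time_s": time; "q": joint angles; "qvel": joint speeds; "joint_efforts": joint torques, N m; "position": TCP position; "tool_rot": TCP orientation; "ft_force": force on the tool from outside, world axes, zero at the start; "wrist_torque": the same for the moment, N m; "grip_width": finger opening in m.
Only numpy, scipy, OpenCV 4.12 (cv2) and the standard library are available. Lean on these libraries where they do the work, as an engineer would, in place of code of your own. Each camera call takes 0.05 s, during which the arm holds its last target. There are 200 camera calls.

## Working session

There is one attempt and no reset: what is moved stays moved. The work goes in short steps, Python scripts to look and compute and a shell command to move; the robot and the scene stay as the last step left them, time stands still between calls to the robot, and variables do not carry over. Pictures are saved under pics/ and viewed, about 12 in all and at most 16, crops included, and the job is handed in when it is done.

```bash
mkdir -p pics
cat > h.py <<'E'
import numpy as np, cv2
from rig import env, viewer, ticket
def grab(n):
    s=env.observe(); im,d=viewer.get_image(n); p=viewer.camera_params(n)
    if 'rvec' in p:
        R=cv2.Rodrigues(np.array(p['rvec'],float))[0]; t=np.array(p['tvec'],float).ravel()
        Rw=R.T; tw=-R.T@t
    else:
        T=np.array(p['T_tool_cam']); Rt=np.array(s['tool_rot']); Rw=Rt@T[:3,:3]; tw=Rt@T[:3,3]+np.array(s['position'])
    v,u=np.mgrid[:480,:640]
    c=np.stack([(u-p['cx'])/p['fx']*d,(v-p['cy'])/p['fy']*d,d],-1)
    W=c@Rw.T+tw; W[d==0]=np.nan
    return im,d,W,p,Rw,tw
def save(n,im): cv2.imwrite('pics/'+n,cv2.cvtColor(im,cv2.COLOR_RGB2BGR))
E
python3 - <<'E'
from h import *
s=env.observe(); print(s['position'],s['tool_rot'],s['grip_width'],s['time_s'])
for n in ['scene','side']:
    im,d,W,p,R,t=grab(n); save(n+'0.png',im); np.save(n+'0.npy',W); np.save(n+'im.npy',im); print(n,p['fx'],t,R[:,2])
E
```

```text
[0.16225949 0.52519692 0.23069756] [[-9.55411134e-01  2.95277866e-01 -7.40237108e-04]
 [ 2.95278623e-01  9.55410272e-01 -1.32176740e-03]
 [ 3.16941481e-04 -1.48140748e-03 -9.99998852e-01]] 0.08552744497419767 0.0
scene 561.589174759984 [ 1.19985935 -0.507892    0.61458113] [-0.67078547  0.49527281 -0.55204321]
side 603.1649436962142 [0.42098404 0.97114719 0.74486353] [ 0.07597665 -0.805388   -0.58785858]
```

View pics/scene0.png

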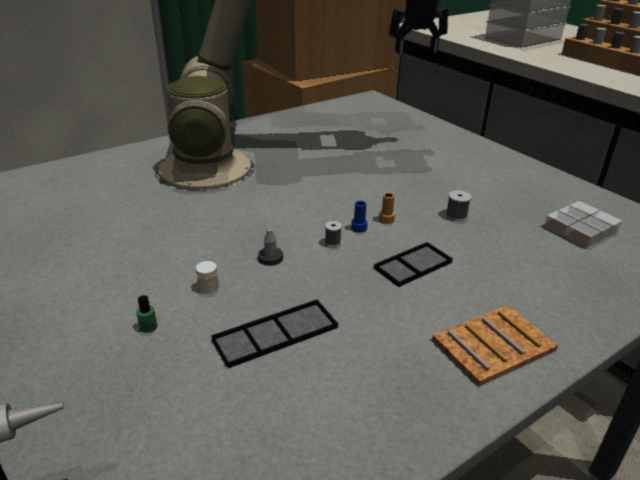

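View pics/side0.png

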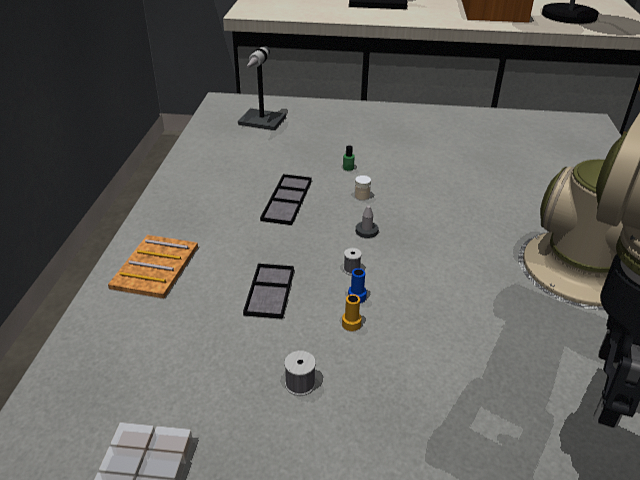

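The scene view shows, by (col, row): big spool (458,205), brass stacker (388,208) with the blue look-alike at (360,217), small spool (333,233), chuck (270,248), jar (207,277) and bottle (147,314). Tray_two is at (413,263) and tray_three at (275,332). The side view agrees with this. Next I fit positions from depth.

Run:
```python
from h import *
from scipy.optimize import least_squares
D={n:(np.load(n+'0.npy'),np.load(n+'im.npy').astype(int)) for n in ['scene','side']}
seeds=dict(big=((458,207),(300,375),.024,.050,(.004,.046)),small=((333,235),(352,262),.017,.042,(.004,.038)),stack=((388,210),(352,312),.012,.06,(.024,.056)),
 blue=((360,217),(358,285),.012,.06,(.024,.056)),chuck=((270,245),(367,222),.011,.064,(.016,.042)),jar=((207,280),(363,188),.018,.046,(.005,.042)),bottle=((147,318),(349,160),.014,.060,(.006,.033)))
for k,(a,b,r,h,zb) in seeds.items():
    out=[];P2=[]
    for n,s in (('scene',a),('side',b)):
        W=D[n][0]; c=np.nanmedian(W[s[1]-3:s[1]+4,s[0]-3:s[0]+4].reshape(-1,3),0)
        P=W.reshape(-1,3); m=(np.hypot(*(P[:,:2]-c[:2]).T)<.045)&(P[:,2]>zb[0]+.003)&(P[:,2]<.09); Q=P[m]; 
        S=Q[(Q[:,2]>zb[0])&(Q[:,2]<zb[1])]
        f=lambda S:least_squares(lambda x:np.hypot(*(S[:,:2]-x).T)-r,Q[:,:2].mean(0),loss='soft_l1',f_scale=.002)
        T=Q[Q[:,2]>h-.004]
        o=f(S); out+=[o.x.round(4),len(S),T[:,:2].mean(0).round(4) if len(T) else None,np.percentile(Q[:,2],99).round(3)]; P2.append(S)
    print(k,*out,'both',f(np.vstack(P2)).x.round(4))
for nm,a,b in (('two',(413,263),(270,290)),('three',(275,332),(286,199))):
  for n,s in (('scene',a),('side',b)):
    W,im=D[n]; c=W[s[1],s[0]]
    m=(im.max(-1)<50)&(np.hypot(W[...,0]-c[0],W[...,1]-c[1])<.12)&(W[...,2]>-.002)&(W[...,2]<.016)
    mm=cv2.morphologyEx(m.astype(np.uint8),cv2.MORPH_CLOSE,np.ones((3,3)));nl,L,st,_=cv2.connectedComponentsWithStats(mm); j=1+st[1:,4].argmax()
    Q=W[(L==j)&m]; r=cv2.minAreaRect((Q[:,:2]*1000).astype(np.float32)); print(nm,n,len(Q),r,np.median(Q[:,2]).round(4),cv2.boxPoints(r).round().tolist())
```

```text
big [0.5125 0.354 ] 338 [0.5164 0.3498] 0.052 [0.5117 0.3496] 471 [0.5112 0.3536] 0.052 both [0.5115 0.3506]
small [0.4501 0.0646] 198 [0.4538 0.0614] 0.044 [0.4498 0.0603] 179 [0.4493 0.0648] 0.044 both [0.4494 0.0617]
stack [0.4427 0.2129] 142 [0.4454 0.2107] 0.062 [0.4403 0.2116] 177 [0.4403 0.214 ] 0.062 both [0.4414 0.212 ]
blue [0.4373 0.1421] 138 [0.4394 0.1402] 0.062 [0.435  0.1407] 169 [0.4347 0.143 ] 0.062 both [0.4361 0.1411]
chuck [ 0.4288 -0.0675] 117 [ 0.4304 -0.0684] 0.064 [ 0.4263 -0.0681] 99 [ 0.4264 -0.0665] 0.065 both [ 0.428  -0.0679]
jar [ 0.4457 -0.2053] 330 [ 0.4482 -0.2063] 0.047 [ 0.4432 -0.2063] 207 [ 0.4434 -0.2034] 0.048 both [ 0.4451 -0.2058]
bottle [ 0.486  -0.3305] 211 [ 0.4878 -0.3309] 0.061 [ 0.4829 -0.3318] 101 [ 0.483  -0.3289] 0.061 both [ 0.4855 -0.3309]
two scene 804 ((599.9103393554688, 143.16046142578125), (72.68091583251953, 139.552734375), 0.3764955401420593) 0.0057 [[563.0, 213.0], [564.0, 73.0], [637.0, 74.0], [636.0, 213.0]]
two side 694 ((596.3477783203125, 143.71273803710938), (70.86104583740234, 144.94644165039062), 0.11083121597766876) 0.0079 [[561.0, 216.0], [561.0, 71.0], [632.0, 71.0], [632.0, 216.0]]
three scene 1577 ((615.812255859375, -170.87208557128906), (191.31637573242188, 74.19646453857422), 84.09600067138672) 0.0058 [[569.0, -262.0], [643.0, -270.0], [663.0, -80.0], [589.0, -72.0]]
three side 586 ((611.5396118164062, -168.3645782470703), (198.4259490966797, 71.46705627441406), 83.77857208251953) 0.0077 [[565.0, -263.0], [636.0, -271.0], [658.0, -74.0], [587.0, -66.0]]
```

Both cameras agree to about 2 mm. 

Tray centres:
- **tray_two:** (598, 143), yaw about 0.
- **tray_three:** (614, -170), yaw about -0.105 rad.

I'll grip with the jaws along x and start with the big spool.

```bash
python3 -m pendant '[[[44,-22,-10],-0.16,1],[[44,-22,-10],-0.16,1],[[44,-22,-10],-0.16,1],[[44,-22,-10],-0.16,1],[[44,-22,-10],-0.16,1],[[44,-22,-10],-0.16,1],[[44,-22,-10],-0.16,1],[[44,-22,-10],-0.16,1],[[0,0,0],0,1]]' 40
```

```text
time_s: 1.23
position: [0.5231, 0.3415, 0.1447]
tool_rot: [[0.049, 0.999, -0.006], [0.999, -0.049, -0.001], [-0.001, -0.006, -1.0]]
ft_force: [-0.2, 0.3, 0.1]
grip_width: 0.0854
```

```bash
python3 -m pendant '[[[-11.5,10,0],0.04,1],[[0,0,0],0,1]]'
python3 - <<'E'
from h import *
im,d,W,p,R,t=grab('wrist'); save('w1.png',im)
s=env.observe()['position']; print(s,t)
m=(W[...,2]>.046)&(W[...,2]<.054)&(np.hypot(W[...,0]-.5115,W[...,1]-.3515)<.04)
(x,y),r=cv2.minEnclosingCircle((W[m][:,:2]*1000).astype(np.float32)); print(m.sum(),W[m].mean(0),x,y,r)
E
```

```text
time_s: 1.48
position: [0.5093, 0.3529, 0.1446]
tool_rot: [[0.003, 1.0, -0.008], [1.0, -0.003, -0.001], [-0.001, -0.008, -1.0]]
ft_force: [1.1, -0.2, -0.2]
grip_width: 0.0853
[0.50969359 0.35270207 0.14473601] [0.51093647 0.4192191  0.28639243]
3411 [0.5128718  0.35327742 0.04925536] 512.70703125 352.6675720214844 23.94706153869629
```

View pics/w1.png

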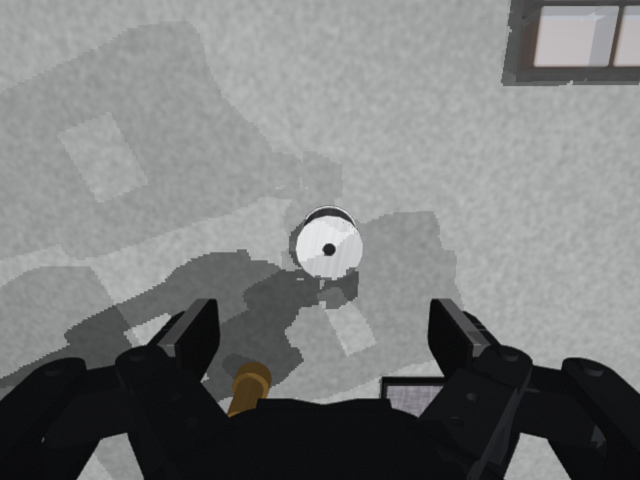

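The wrist view shows the spool's top disc at (329,247), which gives (512.7, 353) and r 24. That matches the earlier fit, so I'll descend and grip.

```bash
python3 -m pendant '[[[2.5,0,-40],0,1],[[0,0,-40],0,1],[[0,0,-30],0,1],[[0,0,-17],0,1],[[0,0,0],0,1],[[0,0,0],0,-1],[[0,0,0],0,-1],[[0,0,0],0,-1],[[0,0,0],0,-1],[[0,0,0],0,-1],[[0,0,0],0,-1],[[0,0,0],0,-1]]' 40
```

```text
time_s: 3.02
position: [0.5097, 0.3575, 0.0205]
tool_rot: [[-0.006, 1.0, 0.002], [1.0, 0.006, 0.003], [0.003, 0.002, -1.0]]
ft_force: [0.1, -0.3, -0.6]
grip_width: 0.0469
```

```bash
python3 -m pendant '[[[0,0,30],0,-1],[[0,0,40],0,-1],[[10,-20,10],0,-1],[[10,-45,0],0,-1],[[10,-45,0],0,-1],[[10,-50,0],0,-1],[[10,-50,0],0,-1],[[10,-50,0],0,-1],[[10,-50,0],0,-1],[[10,-50,0],0,-1],[[10,-40,0],0,-1],[[0,0,0],0,-1]]'
```

```text
time_s: 4.53
position: [0.5976, -0.0659, 0.0933]
tool_rot: [[-0.002, 1.0, -0.011], [1.0, 0.002, 0.001], [0.001, -0.011, -1.0]]
ft_force: [-0.1, -0.1, -1.4]
grip_width: 0.0468
```

```bash
python3 -m pendant '[[[11,-24,0],0,-1],[[11,-24,0],0,-1],[[0,0,0],0,-1],[[0,0,0],0,-1]]'
python3 - <<'E'
from h import *
im,d,W,p,R,t=grab('wrist'); save('w2.png',im); np.save('w2.npy',W)
E
```

```text
time_s: 5.03
position: [0.6171, -0.114, 0.09]
tool_rot: [[-0.002, 1.0, -0.018], [1.0, 0.002, 0.004], [0.004, -0.018, -1.0]]
ft_force: [-0.8, -0.3, -1.2]
grip_width: 0.0471
```

View pics/w2.png

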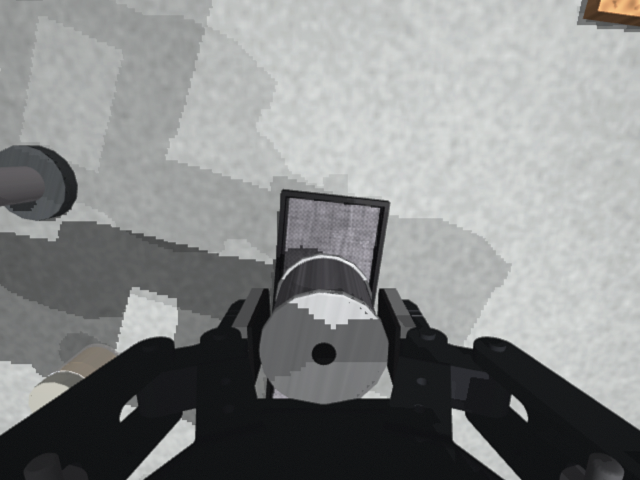

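The spool is upright in the jaws with its top centre at (323,349). The tray's far corners are at (283,191) and (388,202). I'll check both against the targets.

Run:
```python
import numpy as np
W=np.load('w2.npy')
for u,v in ((285,192),(387,203),(290,340),(355,340),(323,310),(323,390)): print(u,v,W[v,u].round(4))
m=(W[...,2]>.11)&(W[...,2]<.128)&(np.hypot(W[...,0]-.619,W[...,1]+.117)<.028)
print(m.sum(),W[m].mean(0),W[m].min(0),W[m].max(0))
```

```text
285 192 [ 0.5916 -0.0727  0.0099]
387 203 [ 0.6565 -0.0795  0.0094]
290 340 [ 0.606  -0.1133  0.1203]
355 340 [ 0.6293 -0.1137  0.1192]
323 310 [ 0.6178 -0.1024  0.1184]
323 390 [ 0.6178 -0.1345  0.1195]
12947 [ 0.61829975 -0.11614615  0.11918877] [ 0.59321766 -0.1414861   0.11000359] [ 0.64441553 -0.09460266  0.12797782]
```

```bash
python3 -m pendant '[[[1,0,-30],0,-1],[[0,0,-22],0,-1],[[0,0,0],0,-1],[[0,0,0],0,-1]]'
```

```text
time_s: 5.58
position: [0.6176, -0.1106, 0.0383]
tool_rot: [[-0.006, 1.0, -0.016], [1.0, 0.006, 0.003], [0.004, -0.016, -1.0]]
ft_force: [0.3, -0.6, -0.4]
grip_width: 0.047
```

```bash
python3 -m pendant '[[[1,-3,-8],0,-1],[[0,0,-5],0,-1],[[0,0,0],0,-1],[[0,0,-1],0,-1],[[0,0,0],0,-1]]'
```

```text
time_s: 6.2
position: [0.6193, -0.1139, 0.0253]
tool_rot: [[-0.006, 1.0, -0.014], [1.0, 0.006, 0.002], [0.002, -0.014, -1.0]]
ft_force: [0.5, -1.3, -0.3]
grip_width: 0.0471
```

```bash
python3 -m pendant '[[[0,0,-2],0,-1],[[0,0,0],0,-1],[[0,0,0],0,0],[[0,0,0],0,1],[[0,0,0],0,1],[[0,0,0],0,1],[[0,0,0],0,1],[[0,0,30],0,1],[[0,0,45],0,1],[[0,0,45],0,1],[[0,0,0],0,1]]'
python3 - <<'E'
from h import *
for n in ('scene','wrist'):
    im,d,W,p,R,t=grab(n); save('a1'+n+'.png',im)
    m=(W[...,2]>.045)&(W[...,2]<.06)&(np.hypot(W[...,0]-.619,W[...,1]+.117)<.04); print(n,m.sum(),W[m].mean(0))
E
```

```text
time_s: 7.58
position: [0.619, -0.1138, 0.1469]
tool_rot: [[-0.006, 1.0, -0.014], [1.0, 0.006, 0.002], [0.002, -0.014, -1.0]]
ft_force: [-1.0, 1.0, -0.2]
grip_width: 0.0847
scene 514 [ 0.62349292 -0.12064086  0.05185724]
wrist 3444 [ 0.61970793 -0.11811509  0.05227685]
```

Big spool stands in its pocket (top at z 0.052, centre (619.7, -118)). Next is the stacker.

```bash
python3 -m pendant '[[[-22,40,0],0,1],[[-22,41,0],0,1],[[-22,41,0],0,1],[[-22,41,0],0,1],[[-22,41,0],0,1],[[-22,41,0],0,1],[[-22,41,0],0,1],[[-23,40,0],0,1],[[0,0,0],0,1],[[0,0,0],0,1]]'
python3 - <<'E'
from h import *
im,d,W,p,R,t=grab('wrist'); s=env.observe()['position']
m=(W[...,2]>.056)&(W[...,2]<.066)&(np.hypot(W[...,0]-.4415,W[...,1]-.2125)<.03); print(s,m.sum(),W[m].mean(0),im[m].mean(0),cv2.minEnclosingCircle((W[m][:,:2]*1000).astype(np.float32)))
E
```

```text
time_s: 8.93
position: [0.427, 0.2208, 0.128]
tool_rot: [[-0.004, 0.999, -0.048], [1.0, 0.004, 0.006], [0.006, -0.048, -0.999]]
ft_force: [-0.7, -1.0, 0.5]
grip_width: 0.0854
[0.42703862 0.22064425 0.12802397] 1096 [0.44184479 0.2131056  0.0595026 ] [111.83485401  89.96624088  54.7189781 ] ((441.92169189453125, 212.62353515625), 12.171664237976074)
```

The tool has picked up a 2.7° tilt from lag. A fast descent earlier shifted the tilt the other way, so I'll use one here.

```bash
python3 -m pendant '[[[8,-4,0],0,1],[[7,-4,0],0,1],[[0,0,0],0,1],[[0,0,-40],0,1],[[0,0,0],0,1]]'
```

```text
time_s: 9.6
position: [0.4453, 0.2095, 0.0872]
tool_rot: [[0.002, 0.999, -0.047], [1.0, -0.002, 0.006], [0.006, -0.047, -0.999]]
ft_force: [-0.1, 0.3, 0.2]
grip_width: 0.0853
```

```bash
python3 -m pendant '[[[-3,3,-30],0,1],[[0,0,-30],0,1],[[0,0,0],0,1],[[0,0,0],0,1]]'
```

```text
time_s: 10.1
position: [0.4458, 0.2132, 0.0316]
tool_rot: [[0.002, 0.999, -0.039], [1.0, -0.002, 0.008], [0.008, -0.039, -0.999]]
ft_force: [-0.8, 0.7, -0.3]
grip_width: 0.0855
```

```bash
python3 -m pendant '[[[-4,0,-5],0,1],[[0,0,0],0,1],[[0,0,0],0,0],[[0,0,0],0,-1],[[0,0,0],0,-1],[[0,0,0],0,-1],[[0,0,0],0,-1],[[0,0,0],0,-1],[[0,0,0],0,-1],[[0,0,0],0,-1]]'
```

```text
time_s: 11.35
position: [0.4429, 0.2135, 0.0292]
tool_rot: [[0.002, 0.999, -0.034], [1.0, -0.002, 0.009], [0.009, -0.034, -0.999]]
ft_force: [-0.5, -1.2, 0.9]
grip_width: 0.0229
```

```bash
python3 -m pendant '[[[0,0,30],0,-1],[[0,0,40],0,-1],[[10,0,25],0,-1],[[20,-20,0],0,-1],[[20,-40,0],0,-1],[[20,-45,0],0,-1],[[20,-45,0],0,-1],[[20,-45,0],0,-1],[[20,-45,0],0,-1],[[15,-45,0],0,-1],[[10,-35,0],0,-1],[[5,-20,0],0,-1]]'; python3 -m pendant '[[[0,-10,0],0,-1],[[0,-5,0],0,-1],[[0,0,0],0,-1]]'
```

```text
time_s: 12.85
position: [0.6036, -0.1365, 0.1237]
tool_rot: [[-0.001, 0.999, -0.042], [1.0, 0.002, 0.01], [0.01, -0.042, -0.999]]
ft_force: [0.8, -0.3, -1.1]
grip_width: 0.0226
time_s: 13.22
position: [0.603, -0.151, 0.1232]
tool_rot: [[-0.002, 0.999, -0.043], [1.0, 0.002, 0.011], [0.011, -0.043, -0.999]]
ft_force: [-0.4, -0.4, -1.6]
grip_width: 0.0227
```

```bash
python3 -m pendant '[[[5,-18,0],0,-1],[[4,-14,0],0,-1],[[0,0,-30],0,-1],[[0,0,-25],0,-1],[[0,0,-10],0,-1],[[0,0,0],0,-1],[[0,0,0],0,-1]]';  python3 - <<'E'
from h import *
im,d,W,p,R,t=grab('wrist'); save('w3.png',im);s=env.observe()['position'];print(s)
m=(W[...,2]>.06)&(W[...,2]<.12)&(np.hypot(W[...,0]-s[0],W[...,1]-s[1])<.014);Q=W[m]; print(m.sum(),Q.mean(0),np.percentile(Q[:,2],[5,50,95]))
E
```

```text
time_s: 14.1
position: [0.6144, -0.1871, 0.0586]
tool_rot: [[-0.002, 0.999, -0.039], [1.0, 0.003, 0.009], [0.009, -0.039, -0.999]]
ft_force: [-0.0, -0.0, -1.2]
grip_width: 0.0231
[ 0.61443387 -0.18712558  0.0586562 ]
5545 [ 0.61463076 -0.18460206  0.08601167] [0.06583403 0.08913003 0.09638071]
```

View pics/w3.png

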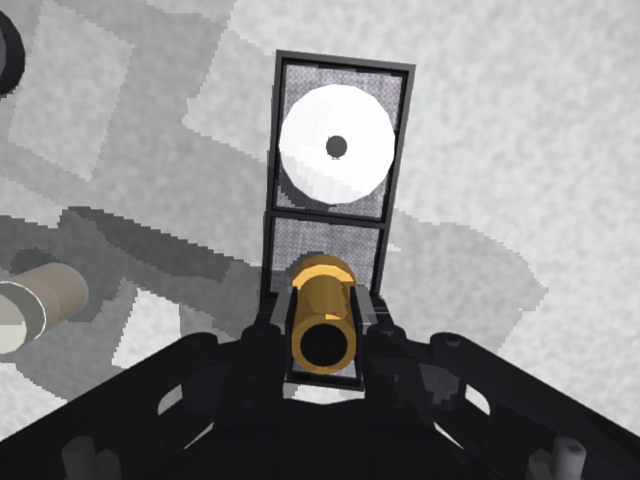

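The big spool's disc is centred at (337,145) inside the end pocket. The brass stacker is held at (323,343) over the middle pocket. I'll lower and release it.

```bash
python3 -m pendant '[[[-2,2,-14],0,-1],[[0,0,-8],0,-1],[[0,0,0],0,-1],[[0,0,0],0,-1]]'
```

```text
time_s: 14.65
position: [0.6125, -0.1849, 0.036]
tool_rot: [[-0.003, 0.999, -0.038], [1.0, 0.003, 0.008], [0.008, -0.038, -0.999]]
ft_force: [-0.1, -0.2, -0.6]
grip_width: 0.0227
```

```bash
python3 -m pendant '[[[0,0,-4],0,-1],[[0,0,0],0,-1],[[0,0,0],0,-0.3],[[0,0,0],0,0],[[0,0,0],0,0.5],[[0,0,0],0,1],[[0,0,0],0,1],[[0,0,0],0,1],[[0,0,30],0,1],[[0,0,45],0,1],[[0,0,30],0,1],[[0,0,0],0,1]]'
python3 - <<'E'
from h import *
im,d,W,p,R,t=grab('wrist'); print(env.observe()['position'])
m=(W[...,2]>.056)&(W[...,2]<.07)&(np.hypot(W[...,0]-.612,W[...,1]+.184)<.03); print(m.sum(),W[m].mean(0),cv2.minEnclosingCircle((W[m][:,:2]*1000).astype(np.float32)))
E
```

```text
time_s: 16.15
position: [0.6125, -0.1849, 0.1399]
tool_rot: [[-0.003, 0.999, -0.037], [1.0, 0.003, 0.008], [0.008, -0.037, -0.999]]
ft_force: [0.0, -0.2, -0.5]
grip_width: 0.0851
[ 0.6119065  -0.18462244  0.13836426]
1064 [ 0.61216926 -0.18523976  0.06238698] ((612.3003540039062, -186.100341796875), 12.264079093933105)
```

Stacker stands upright at (612, -185). Jar next, with gentler steps to limit the tilt.

```bash
python3 -m pendant '[[[-8,0,2],0,1],[[-16,-3,2],0,1],[[-20,-3,2],0,1],[[-20,-3,2],0,1],[[-20,-3,2],0,1],[[-20,-3,2],0,1],[[-20,-2,2],0,1],[[-18,-2,2],0,1],[[-12,-1,0],0,1],[[-8,0,0],0,1],[[-4,0,0],0,1],[[0,0,0],0,1]]'
python3 - <<'E'
from h import *
im,d,W,p,R,t=grab('wrist'); s=env.observe()['position']
m=(W[...,2]>.041)&(W[...,2]<.052)&(np.hypot(W[...,0]-.445,W[...,1]+.2055)<.035); print(s,m.sum(),W[m].mean(0),cv2.minEnclosingCircle((W[m][:,:2]*1000).astype(np.float32)))
E
```

```text
time_s: 17.7
position: [0.4324, -0.2016, 0.1422]
tool_rot: [[-0.002, 0.998, -0.06], [1.0, 0.003, 0.022], [0.022, -0.06, -0.998]]
ft_force: [-0.3, -0.9, -0.1]
grip_width: 0.0852
[ 0.43251721 -0.20159658  0.14226235] 1898 [ 0.44499939 -0.20497687  0.04523388] ((444.9012756347656, -205.59555053710938), 18.021718978881836)
```

```bash
python3 -m pendant '[[[6,-2,-30],0,1],[[5,-2,-60],0,1],[[0,0,-20],0,1],[[0,0,-8],0,1],[[0,0,0],0,1],[[0,0,0],0,1]]'
```

```text
time_s: 18.5
position: [0.4469, -0.2067, 0.0226]
tool_rot: [[-0.004, 0.999, -0.054], [1.0, 0.005, 0.017], [0.018, -0.054, -0.998]]
ft_force: [-0.0, -0.5, 0.4]
grip_width: 0.0852
```

```bash
python3 -m pendant '[[[-3,1,-5],0,1],[[0,0,0],0,1],[[0,0,0],0,0.3],[[0,0,0],0,-1],[[0,0,0],0,-1],[[0,0,0],0,-1],[[0,0,0],0,-1],[[0,0,0],0,-1],[[0,0,0],0,-1],[[0,0,0],0,-1]]'
```

```text
time_s: 19.75
position: [0.4446, -0.2062, 0.0193]
tool_rot: [[-0.004, 0.999, -0.051], [1.0, 0.005, 0.015], [0.015, -0.051, -0.999]]
ft_force: [-0.7, 0.5, 2.0]
grip_width: 0.0347
```

```bash
python3 -m pendant '[[[0,0,15],0,-1],[[0,0,35],0,-1],[[0,-5,30],0,-1],[[12,-8,5],0,-1],[[20,-6,0],0,-1],[[24,-5,0],0,-1],[[24,-5,0],0,-1],[[24,-3,0],0,-1],[[20,0,0],0,-1],[[14,0,0],0,-1],[[8,0,0],0,-1],[[0,0,0],0,-1]]'; python3 -m pendant '[[[0,0,0],0,-1]]'
```

```text
time_s: 21.25
position: [0.593, -0.2384, 0.1039]
tool_rot: [[-0.003, 0.998, -0.057], [1.0, 0.004, 0.018], [0.018, -0.057, -0.998]]
ft_force: [-0.9, 0.8, -0.7]
grip_width: 0.035
time_s: 21.38
position: [0.5926, -0.2384, 0.1038]
tool_rot: [[-0.003, 0.998, -0.057], [1.0, 0.004, 0.018], [0.019, -0.057, -0.998]]
ft_force: [-0.1, 0.1, -1.0]
grip_width: 0.0347
```

```bash
python3 -m pendant '[[[8,1,-20],0,-1],[[5,0,-30],0,-1],[[0,0,-15],0,-1],[[0,0,-5],0,-1],[[0,0,0],0,-1],[[0,0,0],0,-1]]';  python3 - <<'E'
from h import *
im,d,W,p,R,t=grab('wrist'); save('w4.png',im);s=env.observe()['position'];print(s)
m=(W[...,2]>.05)&(W[...,2]<.085)&(np.hypot(W[...,0]-s[0],W[...,1]-s[1])<.022);Q=W[m]; print(m.sum(),Q.mean(0),np.percentile(Q[:,2],[5,50,95]))
E
```

```text
time_s: 22.12
position: [0.6056, -0.2374, 0.0301]
tool_rot: [[-0.002, 0.998, -0.057], [1.0, 0.003, 0.018], [0.019, -0.057, -0.998]]
ft_force: [-1.0, -0.2, 0.1]
grip_width: 0.035
[ 0.60558621 -0.23733358  0.03016026]
8876 [ 0.60566758 -0.23508812  0.05829925] [0.05412554 0.05644323 0.06941046]
```

View pics/w4.png

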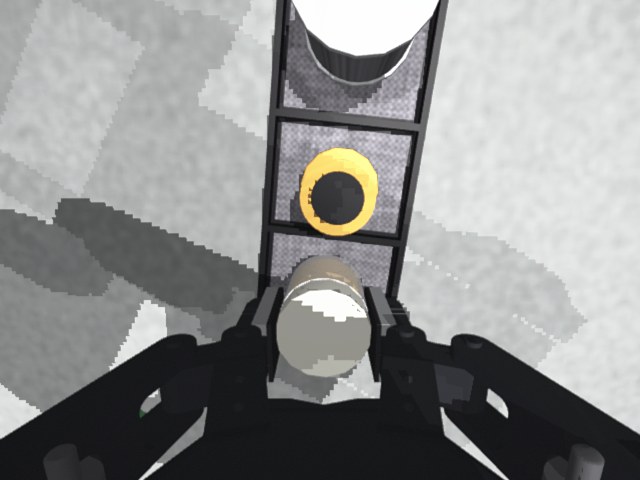

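The stacker stands in the middle pocket at (338,192), and the jar is held at (323,335) over the end pocket. I'll lower it the last 8 mm and release.

```bash
python3 -m pendant '[[[1,-1,-6],0,-1],[[0,0,-2],0,-1],[[0,0,0],0,-1],[[0,0,0],0,-0.1],[[0,0,0],0,0.1],[[0,0,0],0,1],[[0,0,0],0,1],[[0,0,0],0,1],[[0,0,30],0,1],[[0,0,50],0,1],[[0,0,40],0,1],[[0,0,0],0,1]]'
python3 - <<'E'
from h import *
im,d,W,p,R,t=grab('wrist'); print(env.observe()['position'])
m=(W[...,2]>.043)&(W[...,2]<.055)&(np.hypot(W[...,0]-.6066,W[...,1]+.2366)<.03); print(m.sum(),W[m].mean(0),cv2.minEnclosingCircle((W[m][:,:2]*1000).astype(np.float32)))
E
```

```text
time_s: 23.68
position: [0.6066, -0.2384, 0.1462]
tool_rot: [[-0.002, 0.998, -0.056], [1.0, 0.003, 0.018], [0.018, -0.056, -0.998]]
ft_force: [-0.0, 0.2, -0.4]
grip_width: 0.0851
[ 0.60581552 -0.23804879  0.14410165]
1912 [ 0.60750233 -0.23738937  0.04816503] ((607.5070190429688, -238.02003479003906), 17.920616149902344)
```

Jar is in place (607.5, -238). Next is the chuck.

```bash
python3 -m pendant '[[[-8,8,2],0,1],[[-16,15,2],0,1],[[-20,20,2],0,1],[[-20,20,2],0,1],[[-20,20,2],0,1],[[-20,20,2],0,1],[[-20,20,2],0,1],[[-18,18,2],0,1],[[-12,12,0],0,1],[[-6,8,0],0,1],[[-4,4,0],0,1],[[0,0,0],0,1]]'
python3 - <<'E'
from h import *
im,d,W,p,R,t=grab('wrist'); s=env.observe()['position']
for a,b in ((.06,.07),(.006,.016)):
    m=(W[...,2]>a)&(W[...,2]<b)&(np.hypot(W[...,0]-.4275,W[...,1]+.068)<.035); print(s,m.sum(),W[m].mean(0),cv2.minEnclosingCircle((W[m][:,:2]*1000).astype(np.float32)))
E
```

```text
time_s: 25.22
position: [0.4258, -0.0608, 0.1481]
tool_rot: [[-0.002, 0.997, -0.082], [0.999, 0.004, 0.032], [0.032, -0.082, -0.996]]
ft_force: [-0.5, -0.2, -1.3]
grip_width: 0.0854
[ 0.42599581 -0.06099579  0.14807478] 163 [ 0.42818234 -0.06682717  0.06263301] ((428.02362060546875, -67.42428588867188), 5.201155662536621)
[ 0.42599581 -0.06099579  0.14807478] 1669 [ 0.42869298 -0.06338531  0.01118627] ((427.9541320800781, -67.63215637207031), 23.942276000976562)
```

Tilt has grown to about 5°. I'll test whether fast outward or inward swings or vertical moves reduce it, before gripping.

```bash
python3 -m pendant '[[[0,-6,-50],0,1],[[0,0,0],0,1],[[0,0,0],0,1]]' | sed -n 2,3p; python3 -m pendant '[[[0,0,50],0,1],[[0,0,0],0,1],[[0,0,0],0,1]]'| sed -n 2,3p;  python3 -m pendant '[[[60,0,0],0,1],[[0,0,0],0,1],[[0,0,0],0,1]]'| sed -n 2,3p; python3 -m pendant '[[[-30,0,0],0,1],[[-30,0,0],0,1],[[0,0,0],0,1]]'| sed -n 2,3p
```

```text
position: [0.4281, -0.0684, 0.0987]
tool_rot: [[-0.001, 0.997, -0.079], [1.0, 0.003, 0.031], [0.031, -0.079, -0.996]]
position: [0.4292, -0.0687, 0.1533]
tool_rot: [[-0.001, 0.997, -0.074], [1.0, 0.003, 0.029], [0.029, -0.074, -0.997]]
position: [0.4892, -0.0681, 0.1523]
tool_rot: [[-0.001, 0.997, -0.078], [1.0, 0.003, 0.03], [0.03, -0.078, -0.997]]
position: [0.4255, -0.0676, 0.1518]
tool_rot: [[-0.0, 0.997, -0.08], [1.0, 0.003, 0.031], [0.031, -0.08, -0.996]]
```

Sharp vertical strokes remove tilt (+0.003 to +0.005 each), so I'll pump it down here.

```bash
P='x'; python3 -m pendant '[[[0,0,-50],0,1],[[0,0,0],0,1],[[0,0,48],0,1],[[0,0,0],0,1],[[0,0,-50],0,1],[[0,0,0],0,1],[[0,0,48],0,1],[[0,0,0],0,1],[[0,0,-50],0,1],[[0,0,0],0,1],[[0,0,48],0,1],[[0,0,0],0,1]]' | sed -n 2,3p; python3 -m pendant '[[[0,0,-50],0,1],[[0,0,0],0,1],[[0,0,48],0,1],[[0,0,0],0,1],[[0,0,-50],0,1],[[0,0,0],0,1],[[0,0,48],0,1],[[0,0,0],0,1],[[0,0,-50],0,1],[[0,0,0],0,1],[[0,0,48],0,1],[[0,0,0],0,1]]' | sed -n 2,3p
```

```text
position: [0.4325, -0.0702, 0.1625]
tool_rot: [[-0.0, 0.998, -0.063], [1.0, 0.002, 0.023], [0.024, -0.063, -0.998]]
position: [0.438, -0.0724, 0.1772]
tool_rot: [[-0.001, 0.999, -0.046], [1.0, 0.002, 0.016], [0.016, -0.046, -0.999]]
```

```bash
python3 -m pendant '[[[-2,1,-52],0,1],[[0,0,0],0,1],[[0,0,46],0,1],[[0,0,0],0,1],[[-2,1,-52],0,1],[[0,0,0],0,1],[[0,0,46],0,1],[[0,0,0],0,1],[[-2,1,-52],0,1],[[0,0,0],0,1],[[0,0,46],0,1],[[0,0,0],0,1]]' | sed -n 2,3p; python3 -m pendant '[[[-2,1,-52],0,1],[[0,0,0],0,1],[[0,0,46],0,1],[[0,0,0],0,1],[[-2,1,-52],0,1],[[0,0,0],0,1],[[0,0,46],0,1],[[0,0,0],0,1],[[-2,1,-52],0,1],[[0,0,0],0,1],[[0,0,46],0,1],[[0,0,0],0,1]]' | sed -n 2,3p
```

```text
position: [0.4388, -0.0724, 0.1813]
tool_rot: [[-0.002, 1.0, -0.027], [1.0, 0.002, 0.007], [0.007, -0.027, -1.0]]
position: [0.4407, -0.0728, 0.1864]
tool_rot: [[-0.002, 1.0, -0.006], [1.0, 0.002, -0.002], [-0.002, -0.006, -1.0]]
```

```bash
python3 -m pendant '[[[-7,3,-25],0,1],[[-7,2,-45],0,1],[[0,0,-45],0,1],[[0,0,-25],0,1],[[0,0,-5],0,1],[[0,0,0],0,1],[[0,0,0],0,1]]'
```

```text
time_s: 33.65
position: [0.4309, -0.0697, 0.0465]
tool_rot: [[-0.003, 1.0, 0.006], [1.0, 0.003, -0.008], [-0.008, 0.006, -1.0]]
ft_force: [1.0, -0.4, -0.1]
grip_width: 0.0856
```

```bash
python3 -m pendant '[[[-3,2,-15],0,1],[[0,0,-13],0,1],[[0,0,0],0,1],[[0,0,0],0,1],[[0,0,0],0,0],[[0,0,0],0,-1],[[0,0,0],0,-1],[[0,0,0],0,-1],[[0,0,0],0,-1],[[0,0,0],0,-1],[[0,0,0],0,-1],[[0,0,0],0,-1]]' 50
```

```text
time_s: 35.15
position: [0.4306, -0.0688, 0.0232]
tool_rot: [[-0.003, 1.0, 0.015], [1.0, 0.003, -0.012], [-0.012, 0.015, -1.0]]
ft_force: [-0.2, 0.1, 1.3]
grip_width: 0.0201
```

```bash
python3 -m pendant '[[[0,0,20],0,-1],[[0,0,35],0,-1],[[5,0,35],0,-1],[[15,15,5],0,-1],[[20,28,0],0,-1],[[22,32,0],0,-1],[[22,32,0],0,-1],[[22,32,0],0,-1],[[22,32,0],0,-1],[[18,28,0],0,-1],[[10,18,0],0,-1],[[5,10,0],0,-1]]'; python3 -m pendant '[[[0,3,0],0,-1],[[0,0,0],0,-1]]'
```

```text
time_s: 36.65
position: [0.5932, 0.1663, 0.1163]
tool_rot: [[-0.0, 1.0, 0.006], [1.0, 0.0, -0.01], [-0.01, 0.006, -1.0]]
ft_force: [0.5, 0.3, -2.3]
grip_width: 0.0201
time_s: 36.9
position: [0.5926, 0.1691, 0.1156]
tool_rot: [[-0.0, 1.0, 0.004], [1.0, 0.0, -0.011], [-0.011, 0.004, -1.0]]
ft_force: [0.5, -0.3, -1.7]
grip_width: 0.0204
```

```bash
python3 -m pendant '[[[3,0,-20],0,-1],[[2,0,-35],0,-1],[[0,0,-15],0,-1],[[0,0,-5],0,-1],[[0,0,0],0,-1],[[0,0,0],0,-1]]';  python3 - <<'E'
from h import *
im,d,W,p,R,t=grab('wrist'); save('w5.png',im);np.save('w5.npy',W)
E
```

```text
time_s: 37.65
position: [0.5984, 0.1664, 0.0421]
tool_rot: [[0.003, 1.0, 0.009], [1.0, -0.003, -0.011], [-0.011, 0.009, -1.0]]
ft_force: [-0.1, 0.1, -1.3]
grip_width: 0.0201
```

View pics/w5.png

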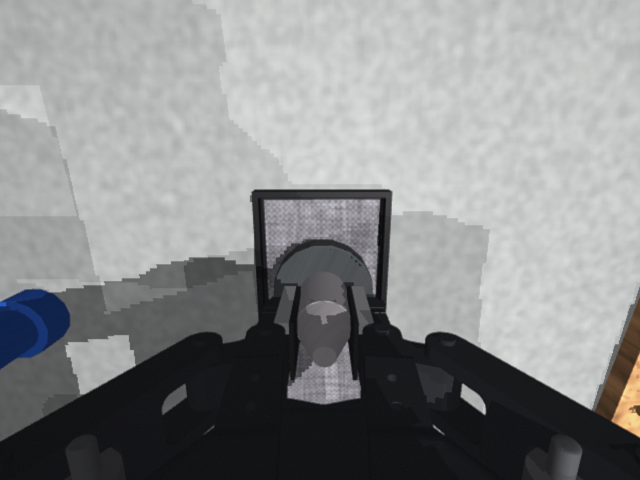

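The chuck is held in the large pocket's opening with its foot at about (322,270). The far tray corners are at (255,191) and (390,191).

Run:
```python
import numpy as np
W=np.load('w5.npy')
for u,v in ((258,195),(387,195),(322,244),(280,280),(365,280),(322,262),(322,310),(322,362)): print(u,v,W[v,u].round(4))
```

```text
258 195 [0.5669 0.2113 0.0106]
387 195 [0.6309 0.2108 0.0087]
322 244 [0.5982 0.1912 0.0292]
280 280 [0.5784 0.1739 0.0296]
365 280 [0.6183 0.1741 0.0308]
322 262 [0.5982 0.1828 0.0298]
322 310 [0.598  0.1766 0.0668]
322 362 [0.5979 0.1652 0.0822]
```

```bash
python3 -m pendant '[[[0,2,-9],0,-1],[[0,0,-5],0,-1],[[0,0,-2],0,-1],[[0,0,0],0,-1],[[0,0,0],0,-0.4],[[0,0,0],0,-0.1],[[0,0,0],0,1],[[0,0,0],0,1],[[0,0,0],0,1],[[0,0,45],0,1],[[0,0,0],0,1],[[0,0,50],0,1]]'; python3 -m pendant '[[[0,0,20],0,1],[[0,0,0],0,1]]'
python3 - <<'E'
from h import *
im,d,W,p,R,t=grab('wrist')
for a,b in ((.06,.075),(.011,.02)):
    m=(W[...,2]>a)&(W[...,2]<b)&(np.hypot(W[...,0]-.598,W[...,1]-.1695)<.03); print(m.sum(),W[m].mean(0),cv2.minEnclosingCircle((W[m][:,:2]*1000).astype(np.float32)))
E
```

```text
time_s: 39.2
position: [0.5975, 0.1685, 0.1196]
tool_rot: [[0.003, 1.0, 0.004], [1.0, -0.003, -0.011], [-0.011, 0.004, -1.0]]
ft_force: [0.8, -0.4, 1.0]
grip_width: 0.0855
time_s: 39.45
position: [0.5984, 0.1687, 0.1425]
tool_rot: [[0.003, 1.0, 0.009], [1.0, -0.002, -0.011], [-0.011, 0.009, -1.0]]
ft_force: [0.3, 0.6, 0.6]
grip_width: 0.0853
244 [0.59902376 0.171288   0.06446388] ((598.9984741210938, 170.48245239257812), 6.217589855194092)
1788 [0.59891201 0.17423425 0.01431103] ((598.98193359375, 170.1263885498047), 24.041601181030273)
```

Chuck stands upright at (599, 170). Last is the small spool.

```bash
python3 -m pendant '[[[-8,-6,3],0,1],[[-16,-12,3],0,1],[[-20,-14,3],0,1],[[-20,-14,2],0,1],[[-20,-14,2],0,1],[[-20,-14,2],0,1],[[-18,-14,2],0,1],[[-14,-10,0],0,1],[[-8,-6,0],0,1],[[-4,-4,0],0,1],[[0,0,0],0,1]]'
python3 - <<'E'
from h import *
im,d,W,p,R,t=grab('wrist'); s=env.observe()['position']
m=(W[...,2]>.037)&(W[...,2]<.048)&(np.hypot(W[...,0]-.4497,W[...,1]-.0625)<.035); print(s,m.sum(),W[m].mean(0),cv2.minEnclosingCircle((W[m][:,:2]*1000).astype(np.float32)))
E
```

```text
time_s: 40.88
position: [0.4368, 0.0554, 0.149]
tool_rot: [[0.003, 1.0, -0.012], [1.0, -0.003, -0.011], [-0.011, -0.012, -1.0]]
ft_force: [0.7, -0.5, -0.8]
grip_width: 0.085
[0.43699854 0.05553866 0.14897651] 1598 [0.45078314 0.06359371 0.04127726] ((450.79278564453125, 63.27314376831055), 16.863250732421875)
```

```bash
python3 -m pendant '[[[7,4,-25],0,1],[[5,3,-45],0,1],[[0,0,-35],0,1],[[0,0,-12],0,1],[[0,0,-5],0,1],[[0,0,0],0,1],[[0,0,0],0,1]]'
```

```text
time_s: 41.8
position: [0.4534, 0.0636, 0.026]
tool_rot: [[0.001, 1.0, -0.003], [1.0, -0.002, -0.012], [-0.012, -0.003, -1.0]]
ft_force: [-0.3, -0.3, -0.4]
grip_width: 0.0854
```

```bash
python3 -m pendant '[[[-3,0,-9],0,1],[[0,0,0],0,1],[[0,0,0],0,0.2],[[0,0,0],0,-1],[[0,0,0],0,-1],[[0,0,0],0,-1],[[0,0,0],0,-1],[[0,0,0],0,-1],[[0,0,0],0,-1],[[0,0,0],0,-1]]' 40
```

```text
time_s: 43.05
position: [0.4508, 0.0635, 0.0178]
tool_rot: [[0.002, 1.0, -0.001], [1.0, -0.002, -0.012], [-0.012, -0.001, -1.0]]
ft_force: [0.5, -0.6, 1.4]
grip_width: 0.0326
```

```bash
python3 -m pendant '[[[0,0,20],0,-1],[[0,0,35],0,-1],[[8,2,20],0,-1],[[16,5,0],0,-1],[[22,6,0],0,-1],[[24,6,0],0,-1],[[24,6,0],0,-1],[[22,6,0],0,-1],[[16,5,0],0,-1],[[8,3,0],0,-1],[[4,0,0],0,-1],[[0,0,0],0,-1]]'
```

```text
time_s: 44.55
position: [0.5971, 0.1037, 0.0934]
tool_rot: [[0.002, 1.0, -0.005], [1.0, -0.002, -0.012], [-0.012, -0.005, -1.0]]
ft_force: [0.4, -0.3, 0.7]
grip_width: 0.0328
```

```bash
python3 -m pendant '[[[1,0,-20],0,-1],[[0,0,-30],0,-1],[[0,0,-10],0,-1],[[0,-1,-3],0,-1],[[0,0,0],0,-1],[[0,0,0],0,-1]]'
python3 - <<'E'
from h import *
im,d,W,p,R,t=grab('wrist');s=env.observe()['position']
m=(W[...,2]>.048)&(W[...,2]<.06)&(np.hypot(W[...,0]-s[0],W[...,1]-s[1])<.02);Q=W[m]; print(s,m.sum(),Q.mean(0),np.percentile(Q[:,2],[5,50,95]))
E
```

```text
time_s: 45.3
position: [0.5979, 0.102, 0.032]
tool_rot: [[0.003, 1.0, -0.001], [1.0, -0.003, -0.012], [-0.012, -0.001, -1.0]]
ft_force: [0.1, 0.1, -0.4]
grip_width: 0.0328
[0.59798079 0.10206092 0.03203193] 6036 [0.59827022 0.10303348 0.05538046] [0.05381103 0.05550163 0.0566253 ]
```

```bash
python3 -m pendant '[[[0,0,-6],0,-1],[[0,0,-4],0,-1],[[0,0,0],0,-1],[[0,0,-1],0,-0.1],[[0,0,0],0,0.1],[[0,0,0],0,1],[[0,0,0],0,1],[[0,0,0],0,1],[[0,0,45],0,1],[[0,0,50],0,1],[[0,0,50],0,1],[[0,0,30],0,1]]'; python3 -m pendant '[[[-30,0,10],0,1],[[-40,0,10],0,1],[[-40,0,0],0,1],[[-40,0,0],0,1],[[0,0,0],0,1],[[0,0,0],0,1]]'
python3 - <<'E'
from h import *
A=-.105;Y=np.array([-np.sin(A),np.cos(A)]);X=np.array([np.cos(A),np.sin(A)]);c3=np.array([.6136,-.170]);c2=np.array([.5985,.143]);I=np.eye(2)
T=dict(big=(c3,X,Y,.053,.05),stack=(c3,X,Y,-.014,.06),jar=(c3,X,Y,-.067,.046),chuck=(c2,I[0],I[1],.0265,.064),small=(c2,I[0],I[1],-.0405,.042))
for n in ('scene','side'):
    im,d,W,p,R,t=grab(n); save('f'+n+'.png',im)
    for k,(c,x,y,o,h) in T.items():
        g=c+y*o; m=(abs(W[...,2]-h-.003)<.006)&(np.hypot(W[...,0]-g[0],W[...,1]-g[1])<.03); q=W[m]; e=q.mean(0)[:2]-g
        print(n,k,m.sum(),(e@x).round(4),(e@y).round(4),np.median(q[:,2]).round(4))
    m=(W[...,2]>.05)&(W[...,2]<.07)&(np.hypot(W[...,0]-.4855,W[...,1]+.331)<.04);print('bottle',W[m].mean(0))
E
```

```text
time_s: 46.85
position: [0.5964, 0.102, 0.1988]
tool_rot: [[0.003, 1.0, -0.006], [1.0, -0.003, -0.012], [-0.012, -0.006, -1.0]]
ft_force: [-0.4, 0.8, -0.2]
grip_width: 0.0855
time_s: 47.6
position: [0.4433, 0.1018, 0.2227]
tool_rot: [[0.003, 1.0, 0.003], [1.0, -0.003, -0.012], [-0.012, 0.003, -1.0]]
ft_force: [-0.8, 0.3, -0.1]
grip_width: 0.0853
scene big 491 0.004 -0.0025 0.0522
scene stack 163 0.0034 -0.0029 0.0624
scene jar 351 0.0044 -0.0021 0.0481
scene chuck 23 0.0032 -0.001 0.0644
scene small 183 0.0032 -0.0027 0.0441
bottle [ 0.48927084 -0.33158964  0.05725239]
side big 236 -0.0017 0.0014 0.0528
side stack 70 -0.0026 0.0001 0.0625
side jar 113 -0.0026 -0.0004 0.0485
side chuck 32 -0.0015 0.0024 0.0652
side small 189 -0.0022 0.0013 0.0446
bottle [ 0.48341644 -0.32765685  0.05699256]
```

View pics/fscene.png

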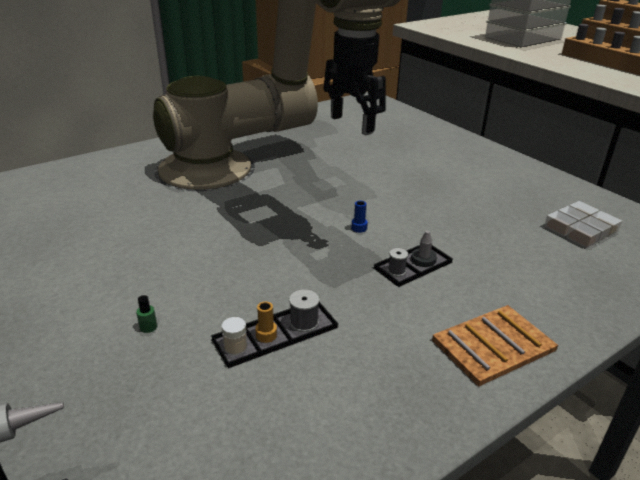

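View pics/fside.png

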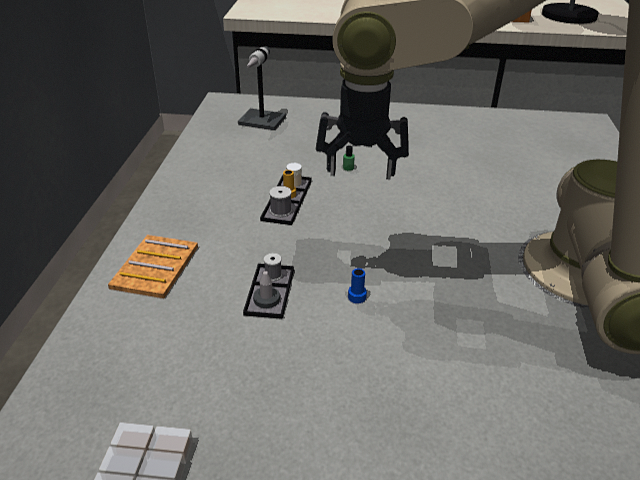

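Both views show all five things upright in their pockets: scene (234,335), (266,322), (304,309), (398,261) and (426,248). The bottle at (147,314) and the blue look-alike haven't moved.

```bash
python3 -c "
from rig import ticket
print(ticket.close_job())"
```

```text
the job is handed in; nothing more can be done
None
```

Both kits are made up, and I handed the job in at about 48 s of robot time. The three-pocket tray holds the big spool, stacker and jar, and the two-pocket tray holds the chuck and small spool.

- **Positions:** in the last pictures from both fixed cameras, every piece was upright and within about 5 mm of its pocket centre, against the allowed 15.5 mm. Tops stood about 2 to 3 mm above their heights on the counter, which fits resting on the pocket floors.
- **Left alone:** the bottle and the blue look-alike were where they started, and the gripper was clear of everything.
- **Disagreement:** the two fixed cameras differ by about 4 to 7 mm in x, with opposite signs, so the pieces probably sit closer to centre than either shows alone.
- **Problem on the way:** lag tilted the tool by up to about 5°. The stacker and jar were placed with 2 to 3° of tool tilt and then stood level. I took the tilt out with short vertical strokes before gripping the chuck.

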